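Hang the tool rack on the two pins of its stand

TASK

Hang the tool rack on the wooden stand: both of the stand's pins through the two holes of the rack's back plate, the plate fully home against the board, and leave it hanging there still. Leave everything else on the bench where it is.

Things in the scene. Friction and masses are not known exactly. Their poses are not given: they have to be found in the camera images.
- rack: Loose tool rack, 0.4 kg (up to a third more or less), standing upright. Aluminium back plate 170 mm wide (y), 110 high (z), 6 thick (x -3 to +3 mm) with two holes; in front of it (-x, to x = -82 mm) a slotted wooden ledge 12 mm high; between them an upright wooden web. Origin: underside of the plate, middle; z up, +x out of the plate's back, y along the plate.
- rack_grip (a point): Where to hold the rack: on its upright wooden web at rack x = -45, y = 0, z = 100 mm. The web is 24 mm thick (y), runs from x = -3 to x = -70 mm and is 125 mm high, open on both sides: pinch it across its thickness from above.
- hole_left (a point): Centre of the rack's round 16 mm through hole at rack x = 0, y = +65 mm, z = 85 mm (mid-thickness of the plate).
- hole_right (a point): Centre of the rack's round 16 mm through hole at rack x = 0, y = -65 mm, z = 85 mm.
- stand: Fixed wooden stand: upright board 240 mm wide (y), 20 thick, 195 high, its foot behind it. The front face looks along its own -x and carries two pins. Origin: on the bench below the middle of that face; z up, +x into the board. The rack hangs with axes parallel to the stand's, plate's back on the face, web outward; home, its underside is about 77 mm above the bench.
- pin_left (a point): Root of the steel pin at stand y = +65 mm: its axis meets the front face here, 165 mm above the bench. Both pins are 9 mm thick, round-ended, stand out 30 mm from the face (along stand -x) and slope up outward by 15 degrees (tip 7 to 8 mm higher than root). It takes hole_left.
- pin_right (a point): Root of the other pin, at stand y = -65 mm, otherwise the same. It takes hole_right.
- block: Loose dark wooden punch block, 80 x 110 x 45 mm, five short steel punches standing in its top (up to 93 mm high in all). Origin: centre of its underside. Leave it alone. It may stand on either of the two places that it shares with the rack.
- hammer: Loose hand hammer lying on the bench. Leave it alone.
- jar: Loose closed jar, 64 mm across, 80 mm high. Origin: centre of its underside. Leave it alone.
- angle: Loose plain aluminium angle piece, 50 x 90 x 45 mm, with a single dark hole. Not the rack. Leave it alone.
- bangle: Loose copper ring, 68 mm across, 12 mm high, lying flat. Leave it alone.

How it is judged:
At the end, for the whole second after the job is handed in: Each hole centre of the rack lies within 10 mm of the root of its pin (it is about 5 mm off when hanging home), the rack is upright within 0.12 rad and at rest (distance between hole_left and pin_left below 0.01 m and distance between hole_right and pin_right below 0.01 m and angle between rack's own z axis and vertical below 0.12 rad and linear speed of rack below 0.02 m/s and angular speed of rack below 0.1 rad/s); the robot touches nothing.
It fails at once if another loose thing on the bench is shifted by more than 30 mm (distance of any of block, hammer, jar, angle, bangle from where it was at the start of the episode above 0.03 m).
It also fails if it takes over 48 s, if anything falls off the work surface, if the arm or the gripper's body presses on something with over 40 N, if the wrist force passes 120 N, or if a joint passes its speed limit or range.

ROBOT

A 6-joint arm with a two-finger parallel gripper is mounted at the origin on the work surface. World frame = base frame: x ahead of the robot, y to its left, z up, the work surface at z = 0. Lengths are in m, angles in rad, forces in N, time in s.
With the tool pointing down it reaches from about 0.225 to 0.875 m from the base axis. Payload 3.4 kg.
Tool frame: the origin (TCP) lies on the mounting face of the last link; the fingertips stand 173 mm ahead of it and the grasp point (between the pads) lies 155 mm ahead of it; z points along the fingers, y is the direction in which the jaws open and shut (so a half turn about z gives the same grasp; the last joint's range is limited). The gripper opens to 85 mm and grips with 20 to 120 N. Pads are 22 mm wide; open, the fingers measure 114 mm over their backs; the gripper's body (76 mm by 85 mm) begins 54 mm behind the grasp point. The pads swing forward as they close: fully open they stand 13 mm farther back than shut.
Start: joints at [-1.292, 0.276, 1.505, -0, 1.361, -0.121], TCP at [0.224, -0.53, 0.405] pointing down, gripper open.
Joint ranges: [-2.89, 2.89], [-0.75, 2.08], [0.22, 2.7], [-1.18, 4.32], [0.11, 2.71], [-2.7, 2.7]. Speed limits (rad/s): [2.57, 2.57, 3.14, 3.14, 3.14, 3.14].

INTERFACE

Orientations are given as a unit quaternion [x, y, z, w].
In Python, from rig import ctrl, imaging gives the robot as it stands.
- The arm moves only by the tool move_arm, never from a script. Its argument "targets" is a list of rows, each a list of 7 numbers: the opening, from 0 (shut) to 1 (fully open), then the shift along the tool's x, y, z in cm, then the turn, a rotation vector about the tool's x, y, z in degrees. In form: [[gripper, dx, dy, dz, ax, ay, az], ...]. A call has 1 to 12 rows; each row shifts and turns the commanded pose from where the row before left it, along the tool's axes as they then stand; what a row does not reach is not made up. A row lasts 1/10 s, in which the tool goes at most 50 mm and 8.59 degrees, less where a joint would pass 70% of its speed; a pose out of reach is approached as far as the arm can. A call is refused whole if a number of a shift passes 5 or a number of a turn 8.59, either way. A call with a gripper value outside its range is refused whole. The fingers move at their own pace and stop on an object; "force" is the grip in N (left out, the last holds). Time passes only in rows, so rows that do not move let the fingers close. It gives the time, the measured TCP pose, the force and the opening at its end, in the units of the state.
- ctrl.get_state(): the state, without advancing time (a new reading comes with each control period).
- imaging.snapshot(name): name is "side" or "top" or "wrist"; returns a dict with "pixels" (400x640x3 uint8, red, green, blue), "intrinsics" (3x3 intrinsics, pixels), "world_from_camera" (4x4, takes a point from camera to world coordinates); the wrist camera has in their place "hand_eye" (4x4, takes a point from camera to tool coordinates, whose origin is the TCP and whose axes are the flange's). Camera axes: x right, y down, z forward; pixel columns grow to the right and rows downward; lengths in m; the calibration is good to about 2 mm. The wrist camera is an equidistant fisheye: a pixel r from the principal point sees the ray r / f radians off the axis. A picture is of the moment at which its call begins: read the wrist's pose just before it. There is no depth.
- ctrl.hand_in(): hands the job in, once; it reports no verdict.
The state is a dict: "time_s": time; "joint_pos": joint angles; "joint_vel": joint speeds; "tau": joint torques, N m; "position": TCP position; "ee_rot": TCP orientation; "ft_force": force on the tool from outside, world axes, zero at the start; "moment": the same for the moment, N m; "opening": finger opening in m.
Only numpy, scipy, OpenCV 4.12 (cv2) and the standard library are available. Lean on these libraries where they do the work, as an engineer would, in place of code of your own. Each camera call takes 0.05 s, during which the arm holds its last target.

## Working session

There is one attempt and no reset: what is moved stays moved. The work goes in short steps, Python scripts to look and compute and a tool call to move; the robot and the scene stay as the last step left them, time stands still between calls to the robot, and variables do not carry over. Pictures are saved under pics/ and viewed, and the job is handed in when it is done.

Besides the shell and the picture viewer there is one more tool, called after "Request:" as name(argument=value, ...), one argument or row to a line, values as JSON. move_arm: Moves the arm, as the interface text tells. Its arguments: {"type":"object","properties":{"targets":{"type":"array","items":{"type":"array","items":{"type":"number"}}},"force":{"type":"number"}},"required":["targets"]}

```bash
mkdir -p pics; ls; python3 - <<'E'
from rig import ctrl, imaging
import cv2,numpy as np
print(ctrl.get_state())
for n in ["side","top","wrist"]:
    s=imaging.snapshot(n); cv2.imwrite(f"pics/{n}0.png",s["pixels"][:,:,::-1]); 
    print(n,[ (k,np.round(v,4).tolist()) for k,v in s.items() if k!="pixels"])
E
```

```text
pics
{'time_s': 0.0, 'joint_pos': array([-1.29197952e+00,  2.76616656e-01,  1.50621482e+00,  5.07364259e-06,
        1.36070822e+00, -1.20985433e-01]), 'joint_vel': array([4.25109141e-05, 1.12162434e-04, 1.00217665e-03, 7.34979018e-04,
       3.19106068e-04, 1.86996267e-03]), 'tau': array([-6.81514757e-04, -4.16779053e+01, -2.45805931e+01, -3.07362998e-04,
        1.07552190e-02, -1.09493573e-05]), 'position': array([ 0.22374903, -0.52942431,  0.4037945 ]), 'ee_rot': array([ 9.80085858e-01,  1.98571807e-01, -7.42737361e-05, -9.70689008e-04]), 'ft_force': array([ 0.36962398,  0.10776097, -0.42492152]), 'moment': array([ 0.06060992, -0.03427361,  0.00792681]), 'opening': 0.08552045368806961}
side [('intrinsics', [[460.876, 0.0, 322.3186], [0.0, 460.876, 196.3011], [0.0, 0.0, 1.0]]), ('world_from_camera', [[-0.8873, -0.3261, 0.326, 0.1969], [-0.4608, 0.6507, -0.6035, 0.6686], [-0.0153, -0.6857, -0.7277, 0.9776], [0.0, 0.0, 0.0, 1.0]])]
top [('intrinsics', [[432.5926, 0.0, 321.7046], [0.0, 432.5926, 204.6397], [0.0, 0.0, 1.0]]), ('world_from_camera', [[-0.0021, -0.991, 0.1341, 0.4656], [-1.0, 0.0021, 0.0001, -0.0259], [-0.0004, -0.1341, -0.991, 1.0457], [0.0, 0.0, 0.0, 1.0]])]
wrist [('intrinsics', [[309.7069, 0.0, 326.0273], [0.0, 309.7069, 200.2911], [0.0, 0.0, 1.0]]), ('hand_eye', [[0.0002, -0.9604, -0.2785, 0.0714], [1.0, 0.0001, 0.0003, 0.0], [-0.0002, -0.2785, 0.9604, 0.032], [0.0, 0.0, 0.0, 1.0]])]
```

View pics/top0.png

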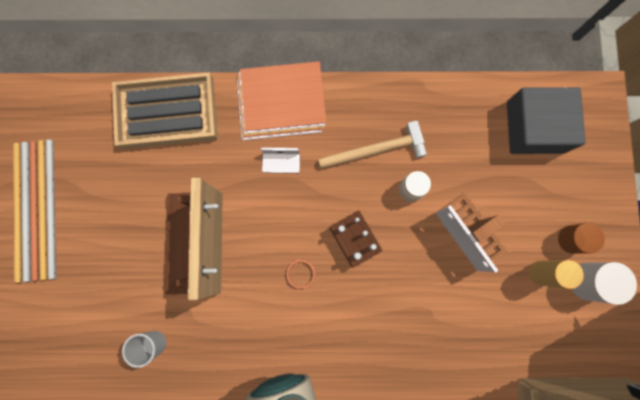

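View pics/side0.png

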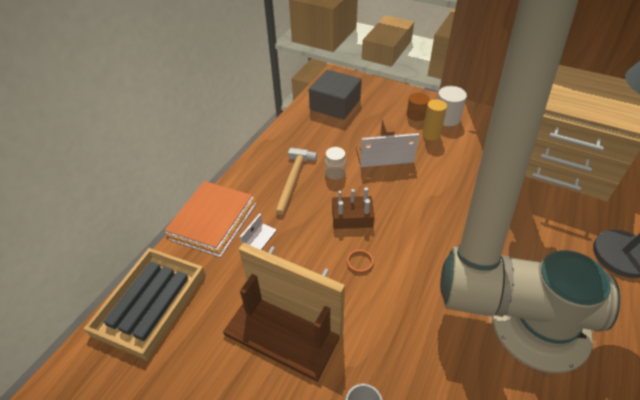

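View pics/wrist0.png

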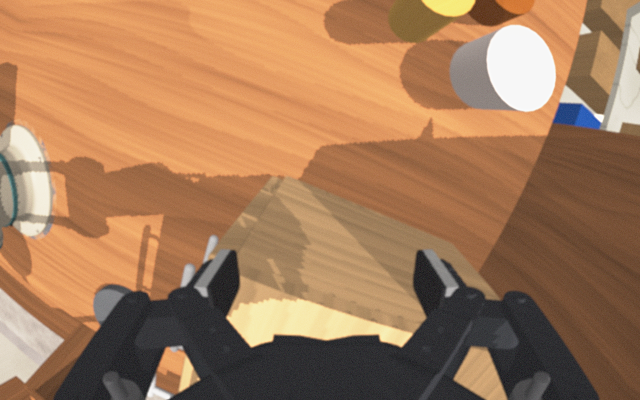

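Top view: the stand's board is near (205,240) with pins pointing right (world -y), the rack is at (467,240) with its web to the upper right, and the block is at (357,240). I'll zoom in next to get exact pixels.

```bash
python3 - <<'E'
import cv2
t=cv2.imread("pics/top0.png"); s=cv2.imread("pics/side0.png")
def c(im,x0,y0,w,h,k,n):
    o=cv2.resize(im[y0:y0+h,x0:x0+w],None,fx=k,fy=k,interpolation=cv2.INTER_CUBIC)
    for i in range(0,w,10): cv2.line(o,(i*k,0),(i*k,6 if i%50 else 14),(255,0,255),1); 
    for i in range(0,h,10): cv2.line(o,(0,i*k),(6 if i%50 else 14,i*k),(255,0,255),1)
    cv2.imwrite(n,o)
c(t,410,180,110,110,5,"pics/c_rack.png")
c(t,155,170,80,140,4,"pics/c_stand.png")
c(s,340,110,100,70,7,"pics/c_rackside.png")
c(s,210,230,150,150,4,"pics/c_standside.png")
E
```

```text
(no output)
```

View pics/c_rack.png

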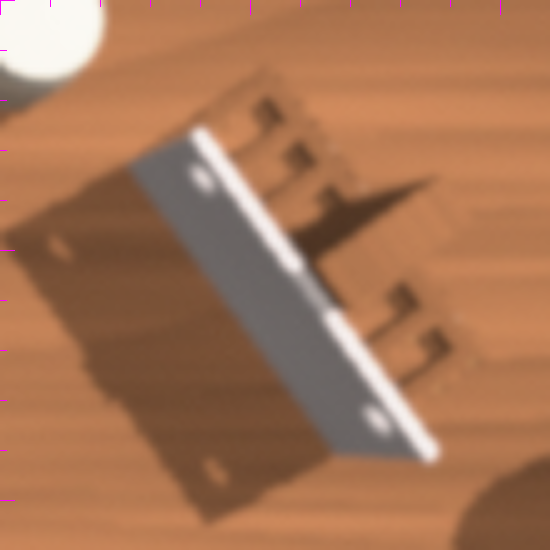

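View pics/c_stand.png

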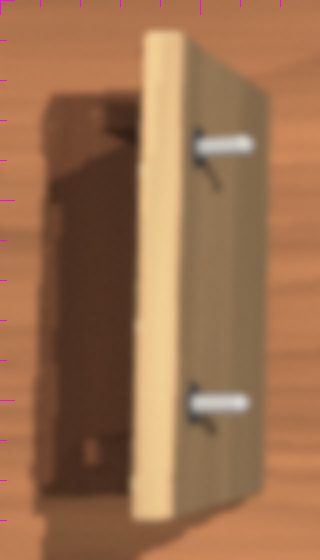

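View pics/c_rackside.png

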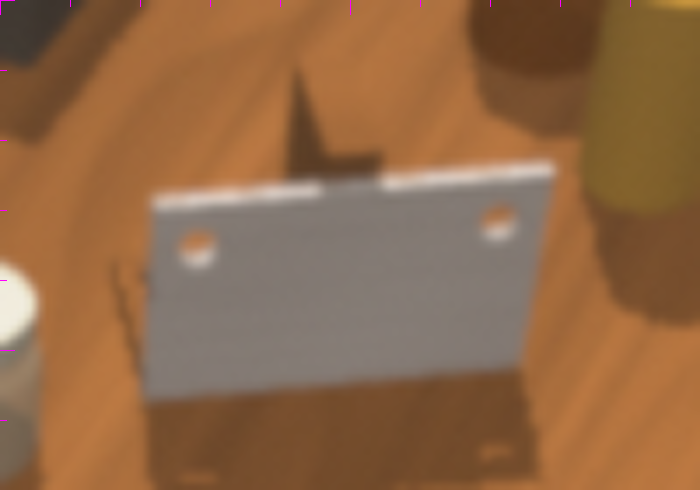

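View pics/c_standside.png

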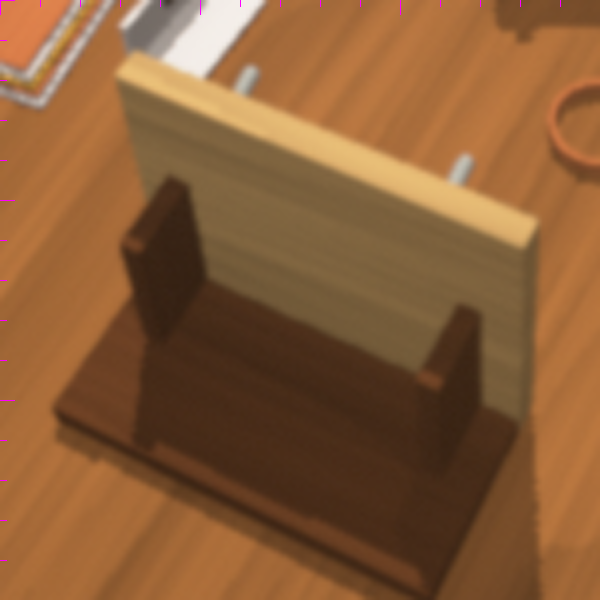

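```bash
cat > h.py <<'E'
import numpy as np,cv2
from rig import ctrl,imaging
TOP_K=np.array([[432.5926,0,321.7046],[0,432.5926,204.6397],[0,0,1]])
def ray(s,uv,z):
    K=s["intrinsics"];T=s["world_from_camera"]
    d=T[:3,:3]@np.linalg.inv(K)@np.array([uv[0],uv[1],1.]); o=T[:3,3]
    return o+d*(z-o[2])/d[2]
def proj(s,p):
    K=s["intrinsics"];T=s["world_from_camera"]
    c=T[:3,:3].T@(np.asarray(p)-T[:3,3]); q=K@c; return q[:2]/q[2]
E
python3 - <<'E'
from h import *
s=imaging.snapshot("top"); sd=imaging.snapshot("side")
im=cv2.cvtColor(s["pixels"],cv2.COLOR_RGB2HSV).astype(int)
def comp(m,box):
    x0,y0,x1,y1=box; mm=np.zeros(m.shape,np.uint8); mm[y0:y1,x0:x1]=m[y0:y1,x0:x1]
    ys,xs=np.nonzero(mm); return np.c_[xs,ys].astype(np.float32)
# rack top strip
m=((im[...,1]<60)&(im[...,2]>165))
p=comp(m,(440,200,502,276)); print(len(p))
# keep the largest collinear set
vx,vy,x,y=cv2.fitLine(p,cv2.DIST_HUBER,0,.01,.01).ravel()
for _ in range(3):
    d=abs((p[:,0]-x)*vy-(p[:,1]-y)*vx); q=p[d<2.5]; vx,vy,x,y=cv2.fitLine(q,cv2.DIST_L2,0,.01,.01).ravel()
print(len(q)); t=(q[:,0]-x)*vx+(q[:,1]-y)*vy
e=[np.array([x+vx*a,y+vy*a]) for a in (t.min()-0.3,t.max()+.3)]
P=[ray(s,a,.110) for a in e]; print("strip ends px",e,"world",P,"len",np.linalg.norm(P[0]-P[1]))
# A= first end (upper-left, larger y px...) 
yax=P[0]-P[1]; print("mid",(P[0]+P[1])/2, "dir deg",np.degrees(np.arctan2(yax[1],yax[0])))
# stand top
m=((im[...,0]<28)&(im[...,0]>12)&(im[...,1]>80)&(im[...,2]>200))
q=comp(m,(180,172,206,305)); r=cv2.minAreaRect(q); b=cv2.boxPoints(r); print(len(q),r)
W=[ray(s,a,.195) for a in b]; print(np.round(W,4)); print([np.linalg.norm(W[i]-W[i-1]) for i in range(4)])
cv2.imwrite("pics/m.png",m.astype(np.uint8)*255)
# side holes, pixel from crop
for n,uv,z in [("hL?",(340+198/7-.5,110+247/7-.5),.085),("hR?",(340+498/7-.5,110+222/7-.5),.085)]: print(n,ray(sd,uv,z))
for n,uv,z in [("tl",(340+152/7,110+200/7),.11),("tr",(340+554/7,110+168/7),.11),("bl",(340+147/7,110+400/7),0),("br",(340+519/7,110+368/7),0)]: print(n,ray(sd,uv,z))
# pins
for n,uv,z in [("up root",(155+198/4-.5,170+147/4-.5),.165),("up tip",(155+250/4-.5,170+144/4-.5),.1728),("lo root",(155+193/4-.5,170+404/4-.5),.165),("lo tip",(155+246/4-.5,170+402/4-.5),.1728)]: print(n,ray(s,uv,z))
E
```

```text
308
278
strip ends px [array([448.37796, 205.35368], dtype=float32), array([496.2928, 271.1579], dtype=float32)] world [array([ 0.5900135 , -0.30213375,  0.11      ]), array([ 0.44787326, -0.39869014,  0.11      ])] len 0.17183417749976732
mid [ 0.51894338 -0.35041195  0.11      ] dir deg 34.18841418783396
1136 ((193.92218017578125, 238.46905517578125), (9.939265251159668, 121.11397552490234), 1.123302698135376)
[[0.3978 0.2328 0.195 ]
 [0.6354 0.2375 0.195 ]
 [0.635  0.2176 0.195 ]
 [0.3974 0.2137 0.195 ]]
[np.float64(0.019177671916384517), np.float64(0.23762002490453923), np.float64(0.019910783606547293), np.float64(0.23757445977167405)]
hL? [ 0.57285841 -0.3183912   0.085     ]
hR? [ 0.46505392 -0.39020924  0.085     ]
tl [ 0.58939643 -0.30848541  0.11      ]
tr [ 0.44650422 -0.40280318  0.11      ]
bl [ 0.5848929  -0.30561328  0.        ]
br [ 0.44544362 -0.39841565  0.        ]
up root [0.58191879 0.2159826  0.165     ]
up tip [0.58237189 0.18742414 0.1728    ]
lo root [0.45145365 0.2140123  0.165     ]
lo tip [0.45251038 0.18547698 0.1728    ]
```

Request:
move_arm(
  targets=[
    [1,0,0,0,0,0,-8.4],
    [1,0,0,0,0,0,-8.4],
    [1,0,0,0,0,0,-8.4],
    [1,0,0,0,0,0,-8.4],
    [1,0,0,0,0,0,-8.4],
    [1,0,0,0,0,0,-8.4],
    [1,0,0,0,0,0,-8.4],
    [1,0,0,0,0,0,-8.4],
    [1,0,0,0,0,0,-8.4],
    [1,0,0,0,0,0,-8.4],
    [1,0,0,0,0,0,-8.4],
    [1,0,0,0,0,0,-8.4],
  ],
  force=80,
)

```text
time_s: 1.45
position: [0.2238, -0.5296, 0.4046]
ee_rot: [0.469, 0.883, 0.0, -0.0]
ft_force: [0.2, -0.4, -0.9]
opening: 0.0855
```

```bash
cat >> h.py <<'E'
from scipy.spatial.transform import Rotation as R
def goal(p,yaw):
    st=ctrl.get_state(); r=R.from_quat(st["ee_rot"]); d=r.inv().apply(np.array(p)-st["position"])*100
    a=np.radians(yaw); G=np.array([[np.cos(a),np.sin(a),0],[np.sin(a),-np.cos(a),0],[0,0,-1]]).T
    rv=np.degrees((r.inv()*R.from_matrix(G)).as_rotvec())
    print("t",st["time_s"],"pos",st["position"].round(4),"dshift cm",d.round(2),"turn",rv.round(2),"F",st["ft_force"].round(1),"open",round(st["opening"],4),"q",st["joint_pos"].round(2))
E
python3 - <<'E'
from h import *
goal([.543,-.389,.405],124)
E
```

```text
t 1.45 pos [ 0.2238 -0.5296  0.4046] dshift cm [-6.22 34.32 -0.04] turn [ 0.   -0.01  0.05] F [ 0.2 -0.4 -0.9] open 0.0855 q [-1.29  0.28  1.51 -0.    1.36 -1.89]
```

Request:
move_arm(
  targets=[
    [1,-0.4,2.2,0,0,0,0],
    [1,-0.7,3.8,0,0,0,0],
    [1,-0.7,3.8,0,0,0,0],
    [1,-0.7,3.8,0,0,0,0],
    [1,-0.7,3.8,0,0,0,0],
    [1,-0.7,3.8,0,0,0,0],
    [1,-0.7,3.8,0,0,0,0],
    [1,-0.7,3.8,0,0,0,0],
    [1,-0.7,3.8,0,0,0,0],
    [1,-0.22,1.7,0,0,0,0],
    [1,0,0,0,0,0,0],
    [1,0,0,0,0,0,0],
  ],
)

```text
time_s: 2.65
position: [0.5431, -0.3913, 0.4044]
ee_rot: [0.472, 0.882, -0.001, -0.001]
ft_force: [-0.3, -0.1, 0.7]
opening: 0.0854
```

```bash
cat >> h.py <<'E'
def wpix(s,st,p):
    H=s["hand_eye"]; t=R.from_quat(st["ee_rot"]).inv().apply(np.array(p)-st["position"])
    c=H[:3,:3].T@(t-H[:3,3]); th=np.arctan2(np.hypot(c[0],c[1]),c[2]); ph=np.arctan2(c[1],c[0]); K=s["intrinsics"]
    return np.array([K[0,2]+K[0,0]*th*np.cos(ph),K[1,2]+K[1,1]*th*np.sin(ph)])
def wray(s,st,uv,z):
    K=s["intrinsics"];H=s["hand_eye"]; a=(uv[0]-K[0,2])/K[0,0]; b=(uv[1]-K[1,2])/K[1,1]; th=np.hypot(a,b)
    d=np.array([np.sin(th)*a/th,np.sin(th)*b/th,np.cos(th)]); r=R.from_quat(st["ee_rot"])
    o=st["position"]+r.apply(H[:3,3]); d=r.apply(H[:3,:3]@d); return o+d*(z-o[2])/d[2]
E
python3 - <<'E'
from h import *
goal([.543,-.389,.255],124)
st=ctrl.get_state(); s=imaging.snapshot("wrist"); im=s["pixels"][:,:,::-1].copy(); 
x=np.array([np.cos(np.radians(124)),np.sin(np.radians(124))]); y=np.array([-x[1],x[0]]); o=np.array([.518,-.352])
for (a,b,z) in [(0,.085,.11),(0,-.085,.11),(-.045,.012,.125),(-.045,-.012,.125),(-.07,0.012,.125),(-.07,-.012,.125)]:
    u=wpix(s,st,[*(o+a*x+b*y),z]); print(u); cv2.drawMarker(im,tuple(int(i) for i in u),(0,255,0),cv2.MARKER_CROSS,8,1)
cv2.imwrite("pics/w1.png",im)
E
```

```text
t 2.65 pos [ 0.5431 -0.3913  0.4044] dshift cm [ 0.18  0.14 14.94] turn [-0.09 -0.04 -0.28] F [-0.3 -0.1  0.7] open 0.0854 q [-0.73  0.42  1.29 -0.    1.44 -1.32]
[229.73404896 143.68471281]
[424.09831456 142.86451364]
[312.79050043 197.38011296]
[341.69022555 197.25343675]
[313.30473541 225.5431574 ]
[341.37927876 225.41748288]
```

View pics/w1.png

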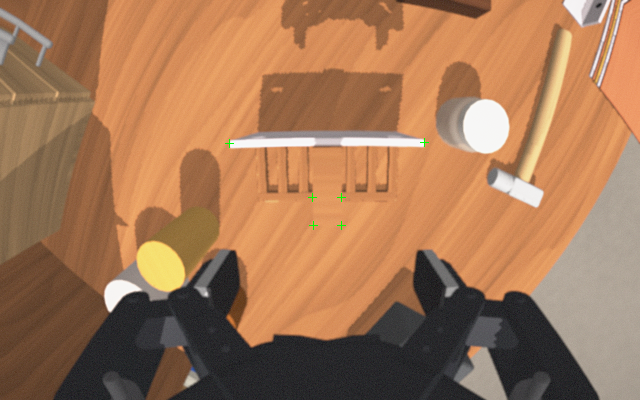

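The predicted plate ends (230,144) and (424,143) fall on the white strip's ends, and the predicted web outline falls on the web. The pose is confirmed, so I'll descend.

Request:
move_arm(
  targets=[
    [1,0.1,0.1,1.5,0,0,-0.3],
    [1,0.1,0.05,3,0,0,0],
    [1,0,0,3,0,0,0],
    [1,0,0,3,0,0,0],
    [1,0,0,2.5,0,0,0],
    [1,0,0,1.5,0,0,0],
    [1,0,0,0.5,0,0,0],
    [1,0,0,0,0,0,0],
    [1,0,0,0,0,0,0],
    [1,0,0,0,0,0,0],
  ],
)

```text
time_s: 3.7
position: [0.5438, -0.3891, 0.2562]
ee_rot: [0.47, 0.883, -0.0, 0.001]
ft_force: [1.1, -0.9, 0.0]
opening: 0.0851
```

```bash
python3 - <<'E'
from h import *
goal([.543,-.389,.255],124)
s=imaging.snapshot("wrist"); cv2.imwrite("pics/w2.png",s["pixels"][:,:,::-1])
E
```

```text
t 3.7 pos [ 0.5438 -0.3891  0.2562] dshift cm [ 0.06 -0.06  0.12] turn [ 0.03  0.15 -0.02] F [ 1.1 -0.9  0. ] open 0.0851 q [-0.73  0.52  1.5  -0.    1.12 -1.32]
```

View pics/w2.png

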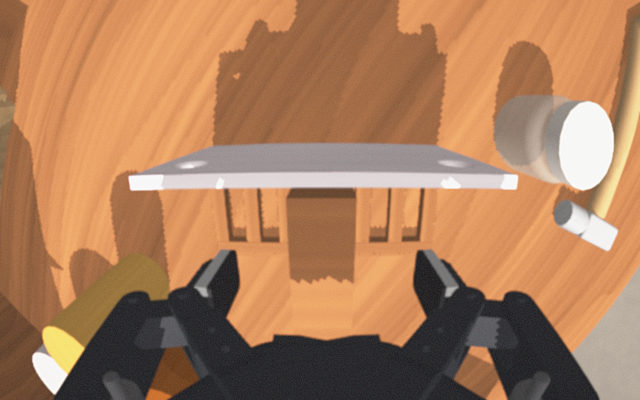

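The web (columns 288–356) sits centred between the fingers (218–435). Now I'll close the gripper.

Request:
move_arm(
  targets=[
    [0,0,0,0,0,0,0],
    [0,0,0,0,0,0,0],
    [0,0,0,0,0,0,0],
    [0,0,0,0,0,0,0],
    [0,0,0,0,0,0,0],
    [0,0,0,0,0,0,0],
    [0,0,0,0,0,0,0],
    [0,0,0,0,0,0,0],
  ],
  force=90,
)

```text
time_s: 4.55
position: [0.5437, -0.389, 0.2551]
ee_rot: [0.469, 0.883, -0.001, 0.0]
ft_force: [-0.6, -2.2, 3.0]
opening: 0.0232
```

```bash
python3 - <<'E'
from h import *
goal([.543,-.389,.255],124)
st=ctrl.get_state(); print(st["position"])
s=imaging.snapshot("wrist"); cv2.imwrite("pics/w3.png",s["pixels"][:,:,::-1])
E
```

```text
t 4.55 pos [ 0.5437 -0.389   0.2551] dshift cm [ 0.04 -0.06  0.01] turn [-0.03  0.06  0.02] F [-0.6 -2.2  3. ] open 0.0232 q [-0.72  0.52  1.5  -0.    1.12 -1.32]
[ 0.54373689 -0.3889563   0.25506131]
```

View pics/w3.png

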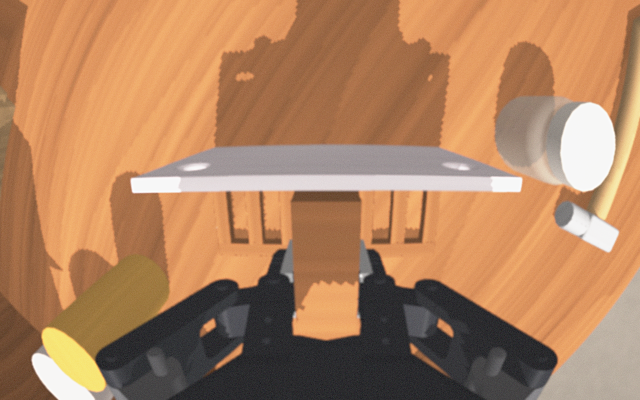

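```bash
python3 - <<'E'
from h import *
st=ctrl.get_state(); s=imaging.snapshot("wrist")
g=cv2.cvtColor(s["pixels"],cv2.COLOR_RGB2GRAY).astype(int)
r=R.from_quat(st["ee_rot"])
for u in (150,175,490,510): print(u,g[170:196,u])
def tl(uv): return r.inv().apply(wray(s,st,uv,.110+st["position"][2]-.2551)-st["position"])
for uv in [(132,184.5),(521,184),(326,178),(326,191)]: print(uv,tl(uv).round(4))
E
```

```text
150 [178 166 160 152 150 148 165 213 247 249 247 247 247 247 247 247 247 247
 247 247 249 253 222 141 125 130]
175 [149 151 151 152 154 154 197 243 249 248 247 247 247 247 247 247 247 247
 247 247 249 250 216 166 163 165]
490 [152 155 152 154 150 151 174 220 228 223 222 221 223 229 232 227 221 222
 219 220 212 191 179 175 174 178]
510 [177 177 177 171 160 152 182 239 250 248 247 247 247 247 247 247 247 247
 247 248 250 233 185 169 171 169]
(132, 184.5) [ 0.0451 -0.0834  0.1451]
(521, 184) [0.0454 0.0849 0.145 ]
(326, 178) [0.0467 0.0004 0.1451]
(326, 191) [0.0417 0.0004 0.1451]
```

Request:
move_arm(
  targets=[
    [0,0,0,-0.5,0,0,0],
    [0,0,0,-1.5,0,0,0],
    [0,0,0,-2.5,0,0,0],
    [0,0,0,-2.5,0,0,0],
    [0,0,0,-2.5,0,0,0],
    [0,0,0,-2.5,0,0,0],
    [0,0,0,-1.5,0,0,0],
    [0,0,0,-0.5,0,0,0],
    [0,0,0,0,0,0,0],
  ],
)

```text
time_s: 5.55
position: [0.5439, -0.3882, 0.3942]
ee_rot: [0.469, 0.883, 0.0, -0.0]
ft_force: [0.0, -1.0, -6.1]
opening: 0.0232
```

```bash
python3 - <<'E'
from h import *
goal([.516,.115,.395],91)
s=imaging.snapshot("wrist"); cv2.imwrite("pics/w4.png",s["pixels"][:,:,::-1])
s=imaging.snapshot("side"); cv2.imwrite("pics/s4.png",s["pixels"][:,:,::-1])
E
```

```text
t 5.55 pos [ 0.5439 -0.3882  0.3942] dshift cm [ 4.327e+01  2.584e+01 -2.000e-02] turn [ 1.000e-02 -7.000e-02  3.301e+01] F [ 0.  -1.  -6.1] open 0.0232 q [-0.72  0.42  1.31  0.    1.41 -1.32]
```

View pics/w4.png

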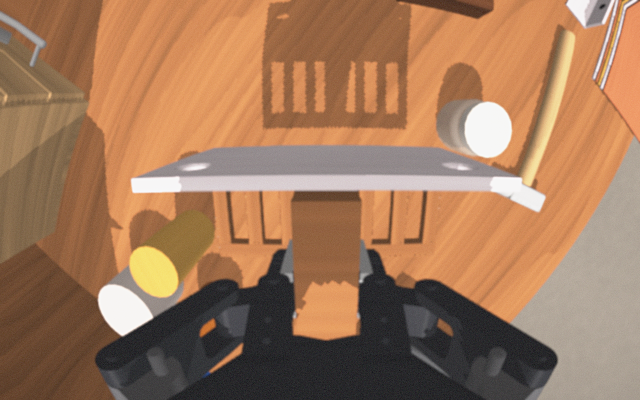

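View pics/s4.png

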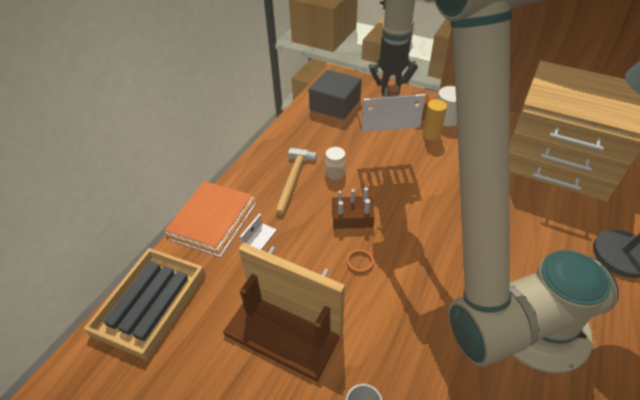

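Request:
move_arm(
  targets=[
    [0,1.2,0.7,0,0,0,0],
    [0,2.4,1.4,0,0,0,0],
    [0,3.6,2.1,0,0,0,0],
    [0,3.8,2.3,0,0,0,0],
    [0,3.8,2.3,0,0,0,0],
    [0,3.8,2.3,0,0,0,0],
    [0,3.8,2.3,0,0,0,0],
    [0,3.8,2.3,0,0,0,0],
    [0,3.8,2.3,0,0,0,0],
    [0,3.6,2.1,0,0,0,0],
    [0,2.6,1.5,0,0,0,0],
    [0,1.6,0.7,0,0,0,0],
  ],
)

```text
time_s: 6.85
position: [0.5157, 0.0528, 0.3939]
ee_rot: [0.468, 0.884, 0.0, -0.001]
ft_force: [0.1, -0.3, -5.2]
opening: 0.0229
```

Request:
move_arm(
  targets=[
    [0,0,0,0,0,0,4],
    [0,0,0,0,0,0,7],
    [0,0,0,0,0,0,8],
    [0,0,0,0,0,0,7],
    [0,0,0,0,0,0,5],
    [0,0,0,0,0,0,2],
    [0,0,0,0,0,0,0],
    [0,0,0,0,0,0,0],
  ],
)

```text
time_s: 7.65
position: [0.5165, 0.05, 0.3941]
ee_rot: [0.7, 0.714, -0.0, -0.001]
ft_force: [0.3, -0.2, -5.2]
opening: 0.0231
```

```bash
python3 - <<'E'
from h import *
goal([.518,.100,.343],91.05)
s=imaging.snapshot("wrist"); cv2.imwrite("pics/w5.png",s["pixels"][:,:,::-1])
s=imaging.snapshot("top"); cv2.imwrite("pics/t5.png",s["pixels"][:,:,::-1])
E
```

```text
t 7.65 pos [0.5165 0.05   0.3941] dshift cm [5.   0.25 5.11] turn [-0.09 -0.02  0.02] F [ 0.3 -0.2 -5.2] open 0.0231 q [-0.04  0.2   1.64  0.    1.31 -0.06]
```

View pics/w5.png

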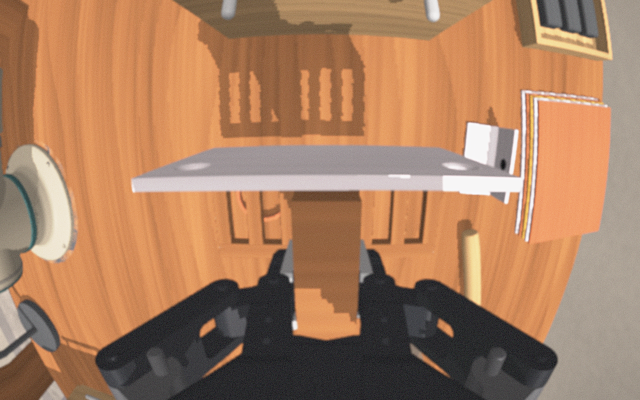

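View pics/t5.png

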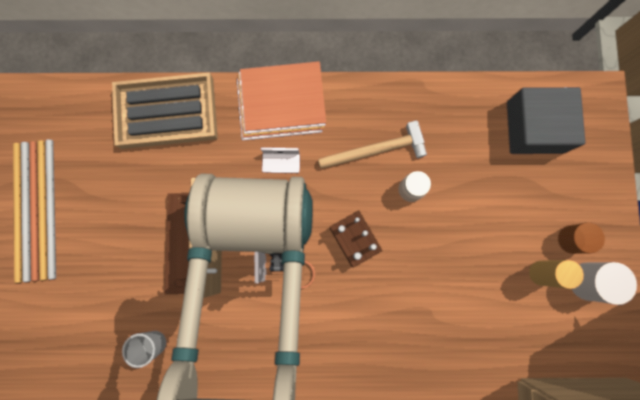

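The pin tips are visible at the top of the wrist view, at (229,10) and (432,10). I'll move to the pre-insertion pose and measure the alignment again.

Request:
move_arm(
  targets=[
    [0,0.6,0.05,0.6,0,0,0],
    [0,1.2,0.1,1.2,0,0,0],
    [0,1.4,0.1,1.5,0,0,0],
    [0,1.2,0,1.2,0,0,0],
    [0,0.6,0,0.6,0,0,0],
    [0,0,0,0,0,0,0],
    [0,0,0,0,0,0,0],
    [0,0,0,0,0,0,0],
  ],
)

```text
time_s: 8.55
position: [0.5192, 0.0993, 0.3443]
ee_rot: [0.701, 0.713, 0.0, 0.001]
ft_force: [0.6, -0.6, -5.6]
opening: 0.0229
```

```bash
python3 - <<'E'
from h import *
goal([.518,.100,.343],91.05)
st=ctrl.get_state(); s=imaging.snapshot("wrist"); im=s["pixels"][:,:,::-1].copy()
cv2.imwrite("pics/w6.png",im); 
x=np.array([np.cos(np.radians(91.05)),np.sin(np.radians(91.05)),0]); y=np.array([-x[1],x[0],0]); S=np.array([.5165,.2148,0])
for b in (.065,-.065):
  for a,z in ((0,.165),(-.030,.1728)):
    u=wpix(s,st,S+a*x+b*y+[0,0,z]); print(b,a,u.round(1)); cv2.circle(im,tuple(int(i) for i in u),3,(0,255,0),1)
o=cv2.resize(im[0:200,100:540],None,fx=1.8,fy=1.8,interpolation=cv2.INTER_CUBIC); cv2.imwrite("pics/w6c.png",o)
s=imaging.snapshot("side"); im=s["pixels"][:,:,::-1]
cv2.imwrite("pics/s6c.png",cv2.resize(im[190:380,200:400],None,fx=3,fy=3,interpolation=cv2.INTER_CUBIC))
E
```

```text
t 8.55 pos [0.5192 0.0993 0.3443] dshift cm [ 0.07 -0.12  0.13] turn [ 0.08  0.02 -0.05] F [ 0.6 -0.6 -5.6] open 0.0229 q [ 0.06  0.25  1.7  -0.    1.19  0.04]
0.065 0 [192.7  32.2]
0.065 -0.03 [185.6  88.7]
-0.065 0 [453.9  31.4]
-0.065 -0.03 [461.  88.]
```

View pics/w6c.png

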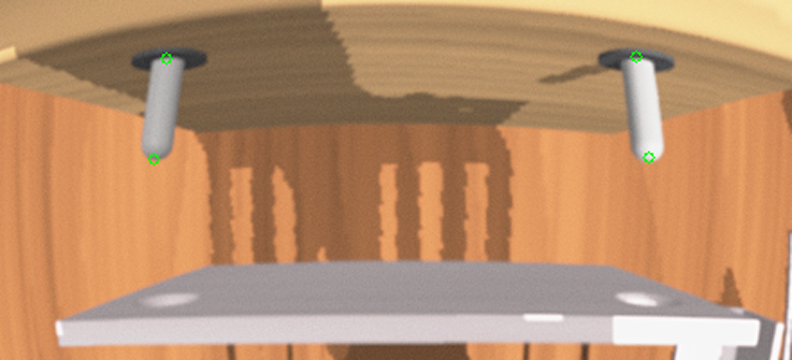

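View pics/s6c.png

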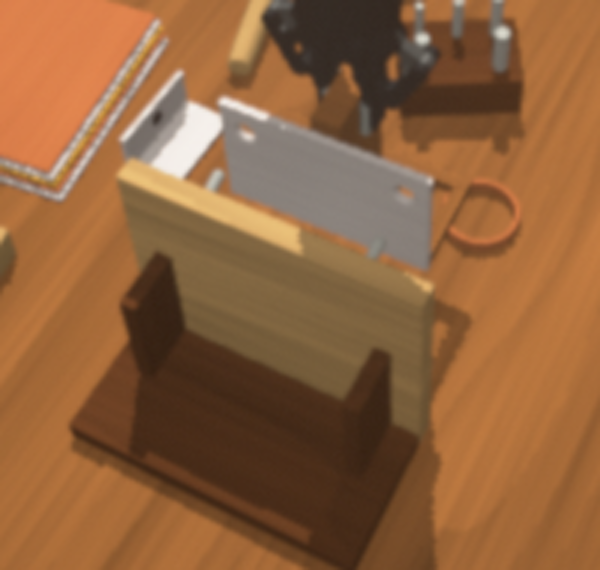

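Predicted pin tips at crop (153,159) and (648,157) agree with the picture to within about 1 mm in y. The holes sit under the pins symmetrically. Now I'll move up to the tips.

Request:
move_arm(
  targets=[
    [0,0.6,0,0,0,0,0],
    [0,1.2,0,0.05,0,0,0],
    [0,1.2,0,0,0,0,0],
    [0,0.5,0,0,0,0,0],
    [0,0,0,0,0,0,0],
    [0,0,0,0,0,0,0],
    [0,0,0,0,0,0,0],
  ],
)

```text
time_s: 9.35
position: [0.5182, 0.1344, 0.3431]
ee_rot: [0.701, 0.713, -0.0, 0.0]
ft_force: [-0.3, -0.0, -5.5]
opening: 0.0232
```

```bash
python3 - <<'E'
from h import *
goal([.5185,.138,.3438],91.05)
st=ctrl.get_state(); s=imaging.snapshot("wrist"); im=s["pixels"][:,:,::-1].copy()
o=cv2.resize(im[60:200,100:540],None,fx=1.8,fy=1.8,interpolation=cv2.INTER_CUBIC); cv2.imwrite("pics/w7c.png",o)
s=imaging.snapshot("side"); im=s["pixels"][:,:,::-1]
cv2.imwrite("pics/s7c.png",cv2.resize(im[210:320,230:370],None,fx=5,fy=5,interpolation=cv2.INTER_CUBIC))
E
```

```text
t 9.35 pos [0.5182 0.1344 0.3431] dshift cm [ 0.36  0.03 -0.07] turn [-0.01  0.03 -0.04] F [-0.3 -0.  -5.5] open 0.0232 q [ 0.12  0.26  1.69 -0.    1.19  0.11]
```

View pics/w7c.png

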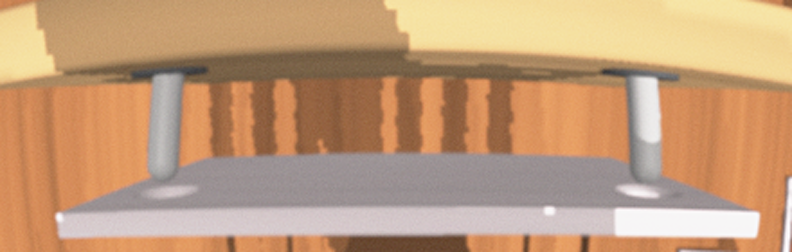

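View pics/s7c.png

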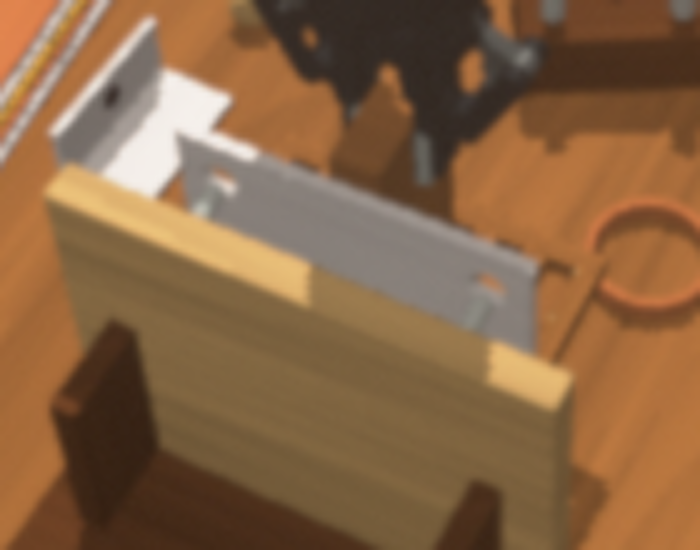

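Laterally the tips and holes agree (mid column 404.5 vs 405, about 0.2 mm). I'll insert along the pin slope.

Request:
move_arm(
  targets=[
    [0,0.2,0,-0.05,0,0,0],
    [0,0.4,0,0.1,0,0,0],
    [0,0.4,0,0.1,0,0,0],
    [0,0.4,0,0.1,0,0,0],
    [0,0.4,0,0.1,0,0,0],
    [0,0.2,0,0.05,0,0,0],
    [0,0,0,0,0,0,0],
    [0,0,0,0,0,0,0],
  ],
)

```text
time_s: 10.25
position: [0.5179, 0.1546, 0.3391]
ee_rot: [0.701, 0.713, -0.0, 0.0]
ft_force: [0.1, -0.4, -3.9]
opening: 0.0229
```

```bash
python3 - <<'E'
from h import *
goal([.5187,.1663,.3362],91.05)
st=ctrl.get_state(); s=imaging.snapshot("wrist"); im=s["pixels"][:,:,::-1].copy()
a=cv2.resize(im[60:200,100:540],None,fx=1.6,fy=1.6,interpolation=cv2.INTER_CUBIC)
s=imaging.snapshot("side"); im=s["pixels"][:,:,::-1]
b=cv2.resize(im[210:300,220:396],None,fx=4,fy=4,interpolation=cv2.INTER_CUBIC)
cv2.imwrite("pics/c8.png",np.vstack([a,b[:, :704]]))
E
```

```text
t 10.25 pos [0.5179 0.1546 0.3391] dshift cm [1.17 0.1  0.29] turn [-0.    0.02 -0.03] F [ 0.1 -0.4 -3.9] open 0.0229 q [ 0.16  0.27  1.68 -0.    1.19  0.14]
```

View pics/c8.png

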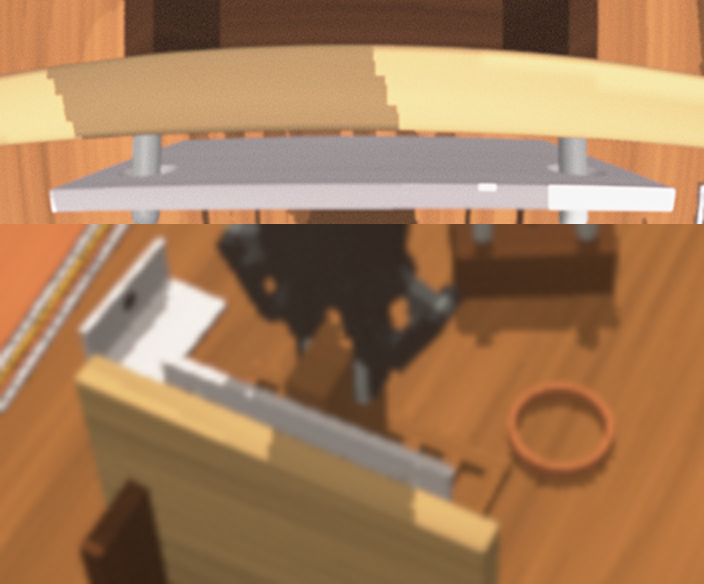

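Both pins pass through their holes and show in front of the plate too. I'll continue home.

Request:
move_arm(
  targets=[
    [0,0.3,0.05,0.08,0,0,0],
    [0,0.3,0,0.08,0,0,0],
    [0,0.3,0,0.08,0,0,0],
    [0,0.2,0,0.05,0,0,0],
    [0,0,0,0,0,0,0],
    [0,0,0,0,0,0,0],
  ],
)

```text
time_s: 10.95
position: [0.5182, 0.1656, 0.3362]
ee_rot: [0.701, 0.713, -0.0, 0.0]
ft_force: [0.1, 0.9, -5.2]
opening: 0.0231
```

```bash
python3 - <<'E'
from h import *
goal([.5187,.1673,.3325],91.05)
st=ctrl.get_state(); s=imaging.snapshot("wrist"); im=s["pixels"][:,:,::-1].copy()
a=cv2.resize(im[60:220,100:540],None,fx=1.8,fy=1.8,interpolation=cv2.INTER_CUBIC)
cv2.imwrite("pics/c9.png",a)
E
```

```text
t 10.95 pos [0.5182 0.1656 0.3362] dshift cm [0.17 0.05 0.37] turn [-0.    0.01 -0.03] F [ 0.1  0.9 -5.2] open 0.0231 q [ 0.18  0.28  1.68 -0.    1.18  0.16]
```

View pics/c9.png

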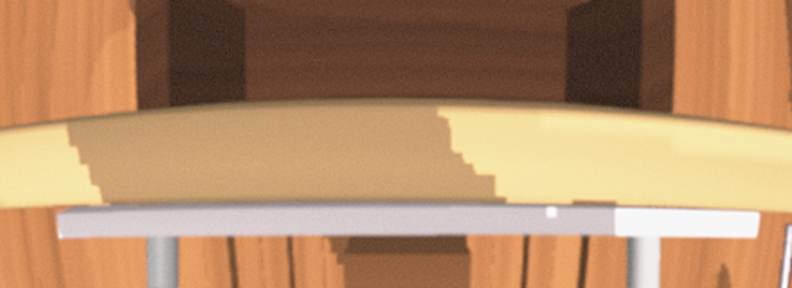

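Request:
move_arm(
  targets=[
    [0,0.1,0,0.1,0,0,0],
    [0,0.05,0,0.1,0,0,0],
    [0,0.05,0,0.1,0,0,0],
    [0,0,0,0,0,0,0],
    [0,0,0,0,0,0,0],
  ],
)

```text
time_s: 11.5
position: [0.5184, 0.1669, 0.3336]
ee_rot: [0.701, 0.713, -0.0, 0.001]
ft_force: [0.8, -6.5, -1.5]
opening: 0.0228
```

Request:
move_arm(
  targets=[
    [0,0,0,0.1,0,0,0],
    [0,0.05,0,0,0,0,0],
    [0,0,0,0,0,0,0],
    [0,0,0,0,0,0,0],
  ],
)

```text
time_s: 11.9
position: [0.5183, 0.167, 0.3333]
ee_rot: [0.701, 0.713, -0.0, 0.001]
ft_force: [-0.6, -7.6, 2.2]
opening: 0.0229
```

```bash
python3 - <<'E'
from h import *
goal([.5187,.1673,.3325],91.05)
st=ctrl.get_state(); s=imaging.snapshot("wrist"); im=s["pixels"][:,:,::-1].copy()
cv2.imwrite("pics/w10.png",im)
E
```

```text
t 11.9 pos [0.5183 0.167  0.3333] dshift cm [0.02 0.04 0.08] turn [ 0.06  0.14 -0.06] F [-0.6 -7.6  2.2] open 0.0229 q [ 0.18  0.28  1.68 -0.    1.18  0.17]
```

View pics/w10.png

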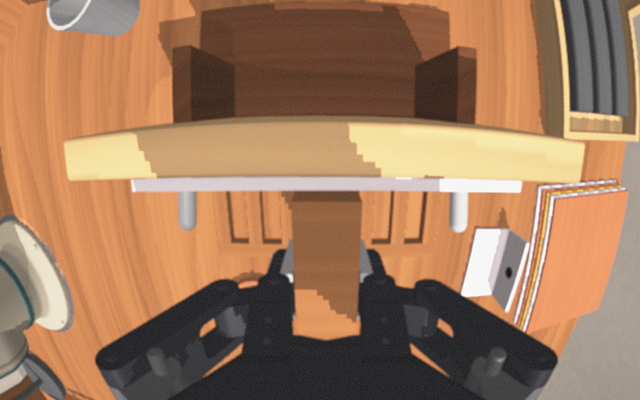

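The plate is flush with the board, the weight has come off the wrist, and the underside is at about 78 mm. I'll release it.

Request:
move_arm(
  targets=[
    [0.1,0,0,0,0,0,0],
    [0.2,0,0,0,0,0,0],
    [0.35,0,0,0,0,0,0],
    [0.5,0,0,0,0,0,0],
    [0.7,0,0,0,0,0,0],
    [0.7,0,0,0,0,0,0],
    [0.7,0,0,0,0,0,0],
    [0.7,0,0,0,0,0,0],
  ],
  force=30,
)

```text
time_s: 12.75
position: [0.5182, 0.1682, 0.3322]
ee_rot: [0.701, 0.713, 0.0, -0.0]
ft_force: [-0.0, -0.2, -0.3]
opening: 0.0599
```

```bash
python3 - <<'E'
from h import *
goal([.5187,.1673,.3325],91.05)
st=ctrl.get_state(); s=imaging.snapshot("wrist"); im=s["pixels"][:,:,::-1].copy()
cv2.imwrite("pics/w11.png",im)
E
```

```text
t 12.75 pos [0.5182 0.1682 0.3322] dshift cm [-0.09  0.05 -0.03] turn [-0.   -0.01 -0.03] F [-0.  -0.2 -0.3] open 0.0599 q [0.19 0.28 1.69 0.   1.17 0.17]
```

View pics/w11.png

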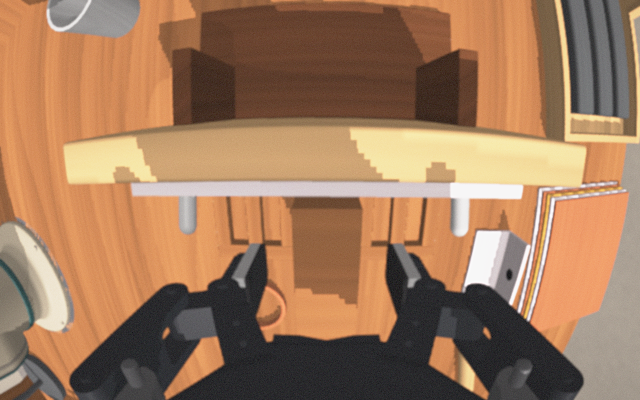

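The fingers are clear and the rack is hanging freely, flush with the board. I'll raise the arm straight up and back off so the cameras can see.

Request:
move_arm(
  targets=[
    [0.7,0,0,-0.5,0,0,0],
    [0.7,0,0,-1.5,0,0,0],
    [0.7,0,0,-3,0,0,0],
    [0.7,0,0,-3,0,0,0],
    [0.7,0,0,-3,0,0,0],
    [0.7,-2,0,-1,0,0,0],
    [0.7,-4,0,0,0,0,0],
    [0.7,-4,0,0,0,0,0],
    [0.7,-4,0,0,0,0,0],
    [0.7,-4,0,0,0,0,0],
    [0.7,-3,0,0,0,0,0],
    [0.7,-1,0,0,0,0,0],
  ],
)

```text
time_s: 14.0
position: [0.522, -0.0545, 0.4526]
ee_rot: [0.702, 0.712, -0.0, 0.001]
ft_force: [0.4, 0.3, 0.0]
opening: 0.0599
```

Request:
move_arm(
  targets=[
    [0.7,-2,0,0,0,0,0],
    [0.7,-4,0,0,0,0,0],
    [0.7,-4,0,0,0,0,0],
    [0.7,-4,0,0,0,0,0],
    [0.7,-3,0,0,0,0,0],
    [0.7,-1,0,0,0,0,0],
    [0.7,0,0,0,0,0,0],
    [0.7,0,0,0,0,0,0],
  ],
)

```text
time_s: 14.8
position: [0.5252, -0.2307, 0.4523]
ee_rot: [0.701, 0.714, 0.001, -0.001]
ft_force: [-0.9, 0.2, -0.6]
opening: 0.0596
```

```bash
python3 - <<'E'
from h import *
goal([.5187,.1673,.3325],91.05)
s=imaging.snapshot("top"); im=s["pixels"][:,:,::-1].copy(); 
x=np.array([np.cos(np.radians(91.05)),np.sin(np.radians(91.05)),0]); y=np.array([-x[1],x[0],0]); S=np.array([.5168,.2148,0])
for a,b,z in [(-.003,.085,.187),(-.003,-.085,.187),(-.073,.012,.202),(-.073,-.012,.202)]: print(proj(s,S+a*x+b*y+[0,0,z]).round(1))
a=cv2.resize(im[150:330,150:330],None,fx=3.3,fy=3.3,interpolation=cv2.INTER_CUBIC); cv2.imwrite("pics/t12c.png",a); cv2.imwrite("pics/t12.png",im)
s=imaging.snapshot("side"); cv2.imwrite("pics/s12.png",s["pixels"][:,:,::-1])
E
```

```text
t 14.8 pos [ 0.5252 -0.2307  0.4523] dshift cm [39.79  0.07 12.04] turn [-0.   -0.09 -0.  ] F [-0.9  0.2 -0.6] open 0.0596 q [-0.54  0.25  1.42  0.    1.47 -0.55]
[201.3 280.8]
[202.7 195. ]
[235.8 242.3]
[235.8 230. ]
```

View pics/t12c.png

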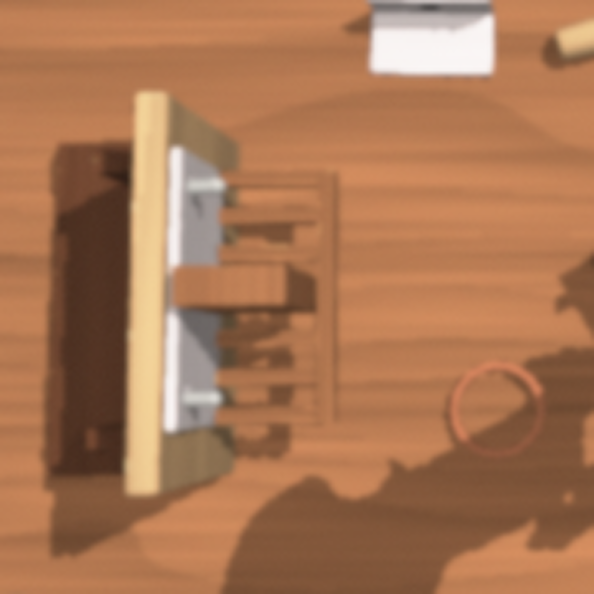

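View pics/s12.png

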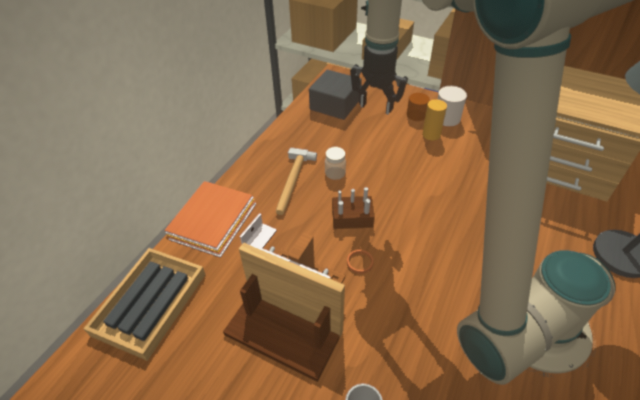

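View pics/t12.png

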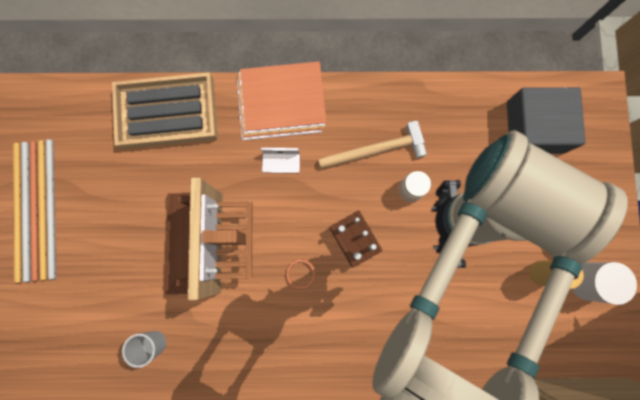

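```bash
python3 - <<'E'
from h import *
s=imaging.snapshot("top"); im=s["pixels"].astype(int); old=cv2.imread("pics/t12.png")[:,:,::-1].astype(int)
print("diff since last view", abs(im-old)[170:300,150:260].max(), "time",ctrl.get_state()["time_s"])
x=np.array([np.cos(np.radians(91.05)),np.sin(np.radians(91.05)),0]); y=np.array([-x[1],x[0],0]); S=np.array([.5168,.2148,0])
for b in (.07,.03,-.03,-.07):
    e=[proj(s,S+a*x+b*y+[0,0,z]).round(1) for a,z in ((-0.0,.195),(0,.187),(-.006,.187))]
    r=int(round(e[1][1])); sat=im[r,192:212].max(1)-im[r,192:212].min(1)
    print(b,[q[0] for q in e],"row",r,"sat",sat.tolist(),"G",im[r,192:212,1].tolist())
E
```

```text
diff since last view 16 time 14.95
0.07 [np.float64(198.7), np.float64(199.9), np.float64(202.9)] row 273 sat [92, 92, 91, 91, 92, 92, 83, 46, 15, 7, 8, 13, 11, 10, 9, 8, 7, 7, 8, 8] G [204, 206, 208, 209, 206, 195, 172, 181, 226, 242, 237, 208, 166, 151, 144, 135, 129, 133, 144, 151]
0.03 [np.float64(199.1), np.float64(200.2), np.float64(203.3)] row 253 sat [92, 91, 90, 90, 90, 92, 89, 64, 28, 10, 8, 10, 12, 11, 10, 9, 9, 9, 8, 7] G [204, 208, 210, 210, 210, 205, 190, 178, 207, 234, 237, 220, 181, 157, 151, 149, 145, 136, 118, 107]
-0.03 [np.float64(199.6), np.float64(200.7), np.float64(203.7)] row 222 sat [92, 92, 92, 91, 91, 91, 91, 86, 55, 16, 8, 8, 14, 11, 10, 10, 10, 10, 9, 11] G [201, 200, 202, 204, 205, 205, 199, 184, 188, 224, 238, 234, 201, 164, 151, 149, 149, 149, 148, 148]
-0.07 [np.float64(200.0), np.float64(201.1), np.float64(204.1)] row 202 sat [91, 92, 92, 92, 92, 91, 92, 91, 68, 34, 13, 8, 9, 13, 10, 10, 10, 11, 10, 10] G [206, 205, 198, 196, 198, 199, 199, 186, 169, 192, 228, 236, 221, 183, 157, 150, 151, 150, 150, 150]
```

The plate's edge meets the board's edge within a pixel along its whole length, which means it is home, and the picture is still between looks. Handing in.

```bash
python3 -c "
from rig import ctrl
print(ctrl.hand_in())"
```

```text
the job is handed in; nothing more can be done
None
```

The rack is hanging on the stand with both pins through its two holes, and I handed the job in at about 15 s of the 48 s allowed. I gripped it by the web, carried it over the block, slid it down the slope of the pins until it touched the board, let go and backed the arm away.

- **Seating:** in the last top view, the plate's edge meets the board to within about a pixel (about 2 mm) all along its length. Its underside was at about 78 mm before I let go, against the expected 77 mm. The web's outer end showed about 1 px further out than predicted, which I put down to calibration error.
- **Stillness:** two views taken 0.15 s apart show no visible movement, only a small pixel difference. The wrist force was near zero after I let go, and the gripper is well clear.
- **Other things on the bench:** the block, hammer, jar, angle and bangle look unmoved in the top and side views. I checked these by eye and did not measure them. No check failed.

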